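Start the drone ground station

ROBOT

A 6-joint arm with a two-finger parallel gripper is mounted at the origin on the work surface. World frame = base frame: x ahead of the robot, y to its left, z up, the work surface at z = 0. Lengths are in m, angles in degrees, forces in N, time in s.
With the tool pointing down it reaches from about 0.35 to 0.875 m from the base axis. Payload 4.2 kg.
Tool frame: the origin (TCP) lies on the centre line of the jaws, within the pads' length; the fingertips stand 11 mm ahead of it and the grasp point (between the pads) lies 8 mm behind it; z points along the fingers, y is the line along which they close (so a half turn about z gives the same grasp; the last joint's range is limited). The gripper opens to 87 mm and grips with 3 to 60 N. Pads are 19 mm wide; open, the fingers measure 117 mm over their backs; the gripper's body (75 mm by 190 mm) begins 51 mm behind the grasp point.
Start: joints at [-61.387, 22.042, 0.453, 0, -68.411, -14.817], TCP at [0.149, -0.607, 0.234] pointing down, gripper open.
Joint ranges: [-179.83, 179.83], [-69.29, 118.12], [-61.27, 80.66], [-181.25, 117.63], [-171.15, -9.14], [-177.46, 177.46]. Speed limits (degrees/s): [159.86, 159.86, 180, 180, 180, 180].

INTERFACE

Orientations are given as a 3x3 rotation matrix whose columns are the frame's x, y, z axes.
In Python, from station import r gives the robot as it stands.
- The arm moves only by the tool servo_tool, never from a script. Its argument "commands" is a list that holds one entry, the list of rows, each a list of 7 numbers: the closure, from 0 (fully open) to 1 (shut), then the shift along the tool's x, y, z in mm, then the turn, a rotation vector about the tool's x, y, z in rad. In form: [[[claw, x, y, z, ax, ay, az], ...]]. A call has exactly 5 rows; each row is the pose to reach, as a shift and turn from the pose commanded when the call began, along the tool's axes at that moment; what a row does not reach only later rows make up. A row lasts 1/10 s, in which the tool goes at most 50 mm and 8.59 degrees, less where a joint would pass 70% of its speed; a pose out of reach is approached as far as the arm can. A call with a gripper value outside its range is refused whole. The fingers move at their own pace and stop on an object; the grip force is fixed at half the most. Time passes only in rows, so rows that repeat a pose let the fingers close, or fill a call up. It gives the time, the measured TCP pose, the force, the opening and the grip force at its end, in the units of the state.
- r.sense(): the state, without advancing time (a new reading comes with each control period).
- r.capture(name): name is "scene" or "side" or "wrist"; returns a dict with "pixels" (480x640x3 uint8, red, green, blue), "camera_matrix" (3x3 intrinsics, pixels), "dist" ([k1, k2, p1, p2, k3] as OpenCV has them; the pictures are not rectified), "R" (3x3) and "t" (3): a world point X has camera coordinates R X + t. Camera axes: x right, y down, z forward; pixel columns grow to the right and rows downward; lengths in m; the calibration is good to about 2 mm. A picture is of the moment at which its call begins. There is no depth.
- r.finish_job(): hands the job in; it is judged then, once.
The state is a dict: "time_s": time; "joints": joint angles; "joint_velocities": joint speeds; "effort": joint torques, N m; "tcp_pos": TCP position; "ee_rot": TCP orientation; "wrist_force": force on the tool from outside, world axes, zero at the start; "moment": the same for the moment, N m; "gripper_width": opening from 0.0 (shut) to 1.0 (fully open); "gripper_force": force on a finger pad.
Only numpy, scipy, OpenCV 4.12 (cv2) and the standard library are available. Lean on these libraries where they do the work, as an engineer would, in place of code of your own. Each camera call takes 0.05 s, during which the arm holds its last target. There are 200 camera calls.

TASK

Get the drone's ground station ready for a flight: turn its channel dial to the orange mark, and only then press the green, the yellow and the blue key, one at a time in that order, each gently (no more than 20 N) but fully down for about half a second and let up again before the next. The keys stand at differing heights, so feel for them; leave the red key, the dial once it is set, and the other things on the desk alone.

Things in the scene. Friction and masses are not known exactly. Their poses are not given: they have to be found in the camera images.
- console: Fixed grey box, 230 mm deep, 300 wide, 40 thick, propped so its flat panel slopes 0.35 rad down to its front edge. Origin on the desk under the panel's centre; z up, x level from the low front to the high rear, y left. In this frame the panel's outward normal is (-sin 0.35, 0, cos 0.35), up the slope is (cos 0.35, 0, sin 0.35).
- panel_mid (a point): Centre of the panel's face, 77 mm above the desk. The dial's axis meets the face 45 mm up the slope from here; the four keys stand in a row across the panel 60 mm down the slope from here, 52 mm apart, in any colour order.
- dial_grip (a point): Grip point of the black channel dial, on its axis, 37 mm out from the panel face. A bar 42 mm long and 14 thick to pinch stands on a 44 mm disc; the bar's top is 7 mm above this point, the disc's top 23 mm below. A white line on the bar marks its pointing end. The frame turns with the dial: z outward along the axis (panel normal), bar along x, -x is where it points.
- dial (a joint): Dial angle, rad, 0 to 5.2, growing clockwise looking onto the panel: 0 points down the slope to the front edge, pi/2 left (console +y), pi up the slope. Eight marks every 0.6 rad from 0.6 to 4.8: the fourth, at 2.4 rad, is long and orange, the others short and white. Starts between 0 and 0.8; light friction (0.05 N m), stays where it is left.
- orange_mark (a point): Middle of the orange mark on the panel face: a strip 24 mm long and 5 mm wide pointing to the dial's axis, 49 mm from it.
- green_key: The green key (press first): 40 mm washer, black collar 33 mm across, green cap 28 mm across standing 13 mm above the collar. Origin on the panel face on the key's axis; frame level like the console's, but the key's axis is the panel normal. Collar and cap height differ for each key and run and are not reported: the cap's flat top is 19 to 27 mm from the panel face.
- green (a joint): How far the green cap is pressed into its collar along the panel normal, m: 0 up, 0.007 fully down. A spring: begins to move at 2 N, fully down at 8 N; then a rubber stop gives 1 mm for each further 8 N. Returns by itself.
- yellow_key: The yellow key (press second): 40 mm washer, black collar 33 mm across, yellow cap 28 mm across standing 13 mm above the collar. Origin on the panel face on the key's axis; frame level like the console's, but the key's axis is the panel normal. Collar and cap height differ for each key and run and are not reported: the cap's flat top is 19 to 27 mm from the panel face.
- yellow (a joint): How far the yellow cap is pressed into its collar along the panel normal, m: 0 up, 0.007 fully down. A spring: begins to move at 2 N, fully down at 8 N; then a rubber stop gives 1 mm for each further 8 N. Returns by itself.
- blue_key: The blue key (press third): 40 mm washer, black collar 33 mm across, blue cap 28 mm across standing 13 mm above the collar. Origin on the panel face on the key's axis; frame level like the console's, but the key's axis is the panel normal. Collar and cap height differ for each key and run and are not reported: the cap's flat top is 19 to 27 mm from the panel face.
- blue (a joint): How far the blue cap is pressed into its collar along the panel normal, m: 0 up, 0.007 fully down. A spring: begins to move at 2 N, fully down at 8 N; then a rubber stop gives 1 mm for each further 8 N. Returns by itself.
- red_key: The red key (leave alone): 40 mm washer, black collar 33 mm across, red cap 28 mm across standing 13 mm above the collar. Origin on the panel face on the key's axis; frame level like the console's, but the key's axis is the panel normal. Collar and cap height differ for each key and run and are not reported: the cap's flat top is 19 to 27 mm from the panel face.
- red (a joint): How far the red cap is pressed into its collar along the panel normal, m: 0 up, 0.007 fully down. A spring: begins to move at 2 N, fully down at 8 N; then a rubber stop gives 1 mm for each further 8 N. Returns by itself.
- mouse: Bystander: blue and black computer mouse, loose, 105 x 62 x 34 mm, origin under its centre.
- battery: Bystander: yellow battery pack with a black end, loose, 105 x 36 x 35 mm, origin under its centre, long side along x.
- radio: Bystander: black hand-held radio control with two upright metal sticks, loose, 110 x 170 mm, body 40 mm high, stick tips at 64 mm, origin under its centre, long side along y.

How it is judged:
By the outcome, as a careful person would: the job done as asked, in the order asked, and still so for the second after the job is handed in, with the robot touching nothing.
It also fails if it takes over 59 s, if anything falls off the work surface, if the arm or the gripper's body presses on something with over 40 N, if the wrist force passes 120 N, or if a joint passes its speed limit or range.

## Working session

There is one attempt and no reset: what is moved stays moved. The work goes in short steps, Python scripts to look and compute and a tool call to move; the robot and the scene stay as the last step left them, time stands still between calls to the robot, and variables do not carry over. Pictures are saved under pics/ and viewed, at most 10 in all, crops included, and the job is handed in when it is done.

Besides the shell and the picture viewer there is one more tool, called after ">>>" as name(argument=value, ...), one argument or row to a line, values as JSON. servo_tool: Moves the arm, as the interface text tells. Its arguments: {"type":"object","properties":{"commands":{"type":"array","items":{"type":"array","items":{"type":"array","items":{"type":"number"}}}}},"required":["commands"]}

```bash
mkdir -p pics
python3 - <<'E'
from station import r
import cv2
for n in("scene","side"):
    c=r.capture(n);cv2.imwrite(f"pics/{n}0.png",c["pixels"][:,:,::-1]);print(c["R"],c["t"],c["dist"],c["camera_matrix"])
s=r.sense();print(s)
E
```

```text
[[ 0.5457935   0.8379055  -0.0048814 ]
 [ 0.53965933 -0.35596699 -0.76292549]
 [-0.64099708  0.41376548 -0.64646799]] [-0.3740645  -0.20852745  1.60979001] [-0.13628939  0.          0.          0.          0.        ] [[486.05973438   0.         319.78967288]
 [  0.         486.05973438 252.66503853]
 [  0.           0.           1.        ]]
[[ 0.97193554 -0.23501451 -0.01046385]
 [-0.14735094 -0.57351125 -0.80583655]
 [ 0.18338214  0.78476304 -0.59204558]] [-0.55038564  0.2021806   1.02325106] [-0.07318531  0.          0.          0.          0.        ] [[553.47385261   0.         308.58678557]
 [  0.         553.47385261 241.40335146]
 [  0.           0.           1.        ]]
{'time_s': 0.1, 'joints': array([-6.13869936e+01,  2.20843639e+01,  3.88761746e-01, -2.38332588e-02,
       -6.84137158e+01, -1.48154344e+01]), 'joint_velocities': array([ 0.16068275, -0.00964617,  0.16036436,  0.07450975,  0.10064468,
        0.0042225 ]), 'effort': array([-4.60107494e-04, -3.91687810e+01,  1.87936109e+01,  4.23191652e+00,
        1.35089300e-02, -6.68927510e-05]), 'tcp_pos': array([ 0.14893125, -0.60646061,  0.2326017 ]), 'ee_rot': array([[-9.71180929e-01, -2.38342765e-01, -5.74132496e-04],
       [-2.38343429e-01,  9.71179154e-01,  1.86015305e-03],
       [ 1.14231491e-04,  1.94338587e-03, -9.99998105e-01]]), 'wrist_force': array([ 0.26195089,  0.44639094, -0.28539656]), 'moment': array([-0.03728977,  0.02363104,  0.0280937 ]), 'gripper_force': 0.0, 'gripper_width': 1.0006614203470134}
```

View pics/scene0.png

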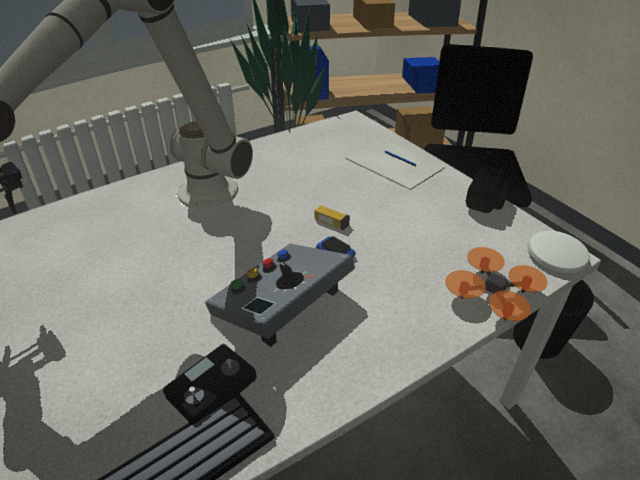

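View pics/side0.png

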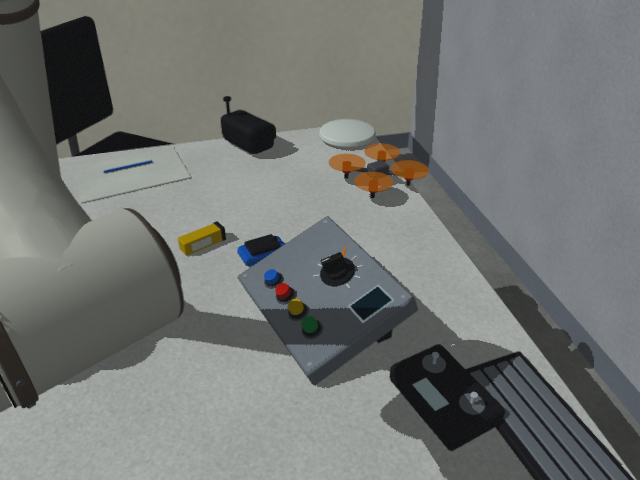

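The pictures show the console in the middle with its keys facing the robot, in the order blue, red, yellow, green from left to right. In the side view they are at (272,277), (283,292), (296,308) and (310,325), and the dial is at about (335,265). The radio is to the right and the mouse and battery to the left. Next I fit the console pose.

```bash
cat > h.py <<'E'
import numpy as np,cv2
from scipy.optimize import least_squares
from scipy.spatial.transform import Rotation as Ro
S,C=np.sin(.35),np.cos(.35)
def pan(p,u,v,w):  # u up slope, v left, w out of the face
    x,y,a=p; l=np.array([u*C-w*S,v,.077+u*S+w*C])
    return np.array([x+np.cos(a)*l[0]-np.sin(a)*l[1],y+np.sin(a)*l[0]+np.cos(a)*l[1],l[2]])
def proj(c,X):
    return cv2.projectPoints(np.atleast_2d(X).astype(float),cv2.Rodrigues(c["R"])[0],c["t"],c["camera_matrix"],c["dist"])[0][:,0]
def axes(p,ang=0): # columns: up slope, left, normal (world)
    a=p[2];return Ro.from_euler('z',a).as_matrix()@np.array([[C,0,-S],[0,1,0],[S,0,C]])
def goal(s,P,R):   # shift mm, turn rad in tool axes
    A=s["ee_rot"];return (A.T@(P-s["tcp_pos"])*1000).round(1),Ro.from_matrix(A.T@R).as_rotvec().round(3)
E
python3 - <<'E'
from h import *
from station import r
ob={"side":[((115,150,0),(328,217)),((-115,150,0),(240,277)),((-115,-150,0),(313,383)),((115,-150,0),(413,297)),
 ((-60,78,23),(272,277)),((-60,26,23),(283,292)),((-60,-26,23),(296,308)),((-60,-78,23),(310,325))],
"scene":[((-115,150,0),(290,244)),((115,150,0),(355,260)),((115,-150,0),(264,330)),((-115,-150,0),(207,303)),
 ((-60,78,23),(283,254)),((-60,26,23),(268,264)),((-60,-26,23),(253,273)),((-60,-78,23),(238,285))]}
cs={n:r.capture(n) for n in ob}
def f(p):return np.concatenate([(proj(cs[n],np.array([pan(p,*np.array(a)/1e3) for a,_ in o]))-[b for _,b in o]).ravel() for n,o in ob.items()])
q=least_squares(f,[.6,-.1,0],loss="soft_l1");print(q.x,f(q.x).reshape(-1,2).round(1))
p=q.x;s=r.sense();A=axes(p)
# view pose: tool z=-n, over panel 200mm out; tool y along bar-perp; candidates
for th in(0,90,180,270):
    x=A[:,0]*np.cos(np.radians(th))+A[:,1]*np.sin(np.radians(th));z=-A[:,2]
    R=np.c_[x,np.cross(z,x),z];print(th,goal(s,pan(p,.0,0,.2),R))
c=r.capture("wrist");print("cam in tool",s["ee_rot"].T@(-c["R"].T@c["t"]-s["tcp_pos"]),s["ee_rot"].T@c["R"].T)
E
```

```text
[ 0.58007454 -0.05124177  0.2812606 ] [[ 1.3 -2.5]
 [-1.4 -0.5]
 [-1.1 -6.8]
 [ 6.4 -0.1]
 [ 0.6 -3.2]
 [ 2.1 -2.9]
 [ 2.5 -2.5]
 [ 2.9 -1.9]
 [-0.9 -0.4]
 [-2.6 -5.1]
 [-0.8 -3.4]
 [-3.6  0.5]
 [-1.7 -2.2]
 [-1.2 -1.9]
 [-1.3 -0.3]
 [-2.2 -1. ]]
0 (array([-482.5,  433.9,  -31.5]), array([-0.54 ,  0.009,  3.054]))
90 (array([-482.5,  433.9,  -31.5]), array([-0.278, -0.269,  1.513]))
180 (array([-482.5,  433.9,  -31.5]), array([-0.006, -0.35 , -0.04 ]))
270 (array([-482.5,  433.9,  -31.5]), array([ 0.272, -0.281, -1.594]))
cam in tool [ 0.06522629  0.00103622 -0.15114646] [[ 6.62009179e-05 -9.70502061e-01 -2.41092816e-01]
 [ 9.99999991e-01  3.70574830e-05  1.25414578e-04]
 [-1.12780813e-04 -2.41092822e-01  9.70502055e-01]]
```

>>> servo_tool(
  commands=[
    [[0,-36,32,-3,0,0,0],[0,-72,64,-6,0,0,0],[0,-108,96,-9,0,0,0],[0,-144,128,-12,0,0,0],[0,-180,160,-12,0,0,0]],
  ],
)

```text
time_s: 0.75
tcp_pos: [0.2865, -0.4072, 0.2461]
ee_rot: [[-0.971, -0.238, 0.001], [-0.238, 0.971, -0.001], [-0.001, -0.001, -1.0]]
wrist_force: [0.2, 0.2, -0.1]
gripper_width: 1.003
gripper_force: 0.0
```

>>> servo_tool(
  commands=[
    [[0,-36,32,0,0,0,0],[0,-72,64,0,0,0,0],[0,-108,96,0,0,0,0],[0,-144,128,-5,0,0,0],[0,-180,160,-10,0,0,0]],
  ],
)

```text
time_s: 1.25
tcp_pos: [0.423, -0.2085, 0.2559]
ee_rot: [[-0.971, -0.239, 0.0], [-0.239, 0.971, -0.0], [-0.0, -0.0, -1.0]]
wrist_force: [0.8, -0.1, -0.6]
gripper_width: 1.001
gripper_force: 0.0
```

>>> servo_tool(
  commands=[
    [[0,-30,28,-3,0,-0.09,0],[0,-60,56,-5,0,-0.18,0],[0,-90,84,-7,0,-0.27,0],[0,-121,112,-9,0,-0.35,-0.04],[0,-121,112,-9,0,-0.35,-0.04]],
  ],
)

```text
time_s: 1.75
tcp_pos: [0.5134, -0.0701, 0.2646]
ee_rot: [[-0.9, -0.28, 0.332], [-0.265, 0.96, 0.091], [-0.344, -0.007, -0.939]]
wrist_force: [-1.1, -0.3, 0.7]
gripper_width: 0.999
gripper_force: 0.0
```

Run:
```python
from station import r
import cv2
c=r.capture("wrist");cv2.imwrite("pics/w1.png",c["pixels"][:,:,::-1]);s=r.sense();print(s["joints"],s["tcp_pos"],s["time_s"])
```

```text
[  8.71720224   1.57904215 -22.99297869  -3.07318934 -45.55596622
 -80.67762621] [ 0.51290364 -0.07135111  0.26450165] 1.8
```

View pics/w1.png

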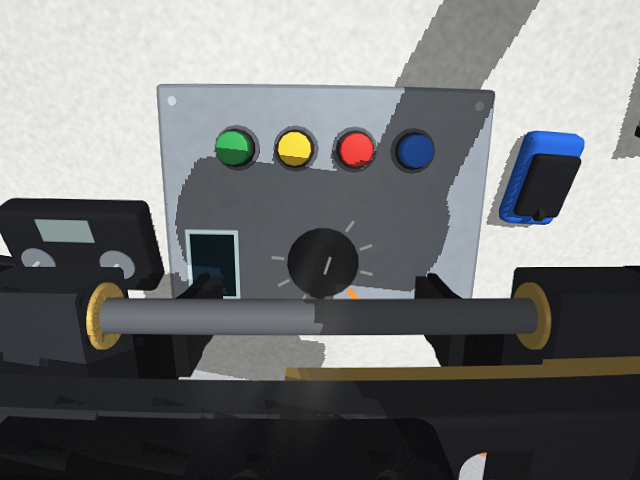

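The keys are at (235,148) green, (295,149) yellow, (356,149) red and (414,151) blue. The panel's front corners are at (157,86) and (494,92). The dial is at (323,262), its white line pointing at the front and a little left, and the orange mark is at (353,294).

Run:
```python
from station import r
import cv2
im=cv2.imread("pics/w1.png")
a=cv2.resize(im[205:305,263:383],None,fx=6,fy=6,interpolation=cv2.INTER_CUBIC);a=cv2.convertScaleAbs(a,alpha=2)
cv2.imwrite("pics/crop1.png",a[:600])
hsv=cv2.cvtColor(im,cv2.COLOR_BGR2HSV)
for n,(x,y) in dict(g=(235,148),y=(295,149),r=(356,149),b=(414,151)).items():
    h=int(hsv[y,x,0]);w=hsv[y-26:y+27,x-26:x+27].astype(int)
    m=((abs((w[...,0]-h+90)%180-90)<12)&(w[...,1]>120)).astype('uint8')
    k=max(cv2.findContours(m,0,2)[0],key=cv2.contourArea);(cx,cy),rr=cv2.minEnclosingCircle(k);print(n,cv2.boundingRect(k),cx+x-26,cy+y-26,rr)
```

```text
g (7, 9, 35, 34) 232.88922119140625 147.3083839416504 17.70390510559082
y (8, 9, 34, 34) 293.7992134094238 148.42913436889648 17.23276138305664
r (9, 10, 34, 34) 355.8207550048828 149.19811248779297 17.237499237060547
b (10, 9, 36, 34) 415.3076915740967 150.615385055542 17.955501556396484
```

View pics/crop1.png

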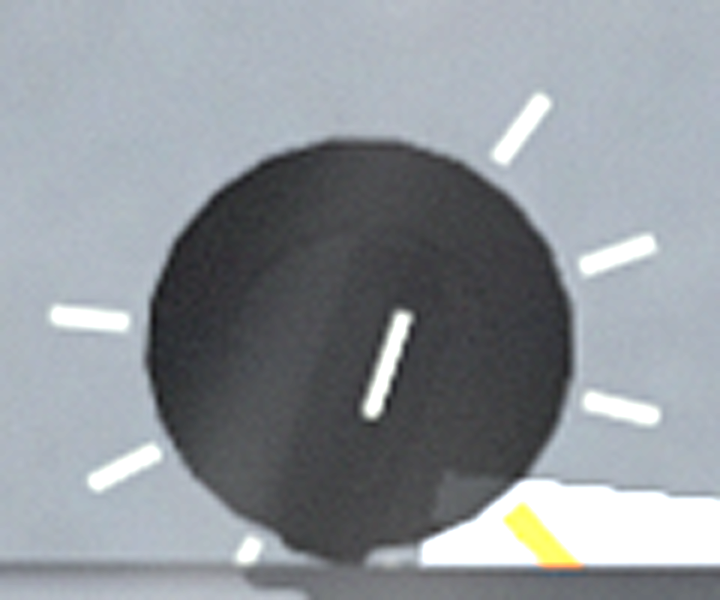

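The white line runs from crop (403,312) to (371,415), that is pixels (330,257) to (325,274). The white ticks and the inner end of the orange mark are sharp enough to fit.

```bash
cat > fit.py <<'E'
from h import *
from station import r
c=r.capture("wrist");s=r.sense()
k=lambda x,y:(263+x/6,205+y/6)
T=[(.6,k(500,160),k(543,97)),(1.2,k(583,268),k(655,243)),(1.8,k(587,402),k(658,415)),(4.2,k(157,452),k(92,485)),(4.8,k(128,322),k(52,315))]
keys=[(-78,(233.3,147.5)),(-26,(293.8,148.4)),(26,(355.8,149.2)),(78,(415.2,150.6))]
def at(p,a,rad,w=0):return pan(p,.045-rad*np.cos(a),rad*np.sin(a),w)
def f(q):
    p=q[:3];X=[];o=[]
    for a,i,e in T:X+=[at(p,a,q[3]),at(p,a,q[4])];o+=[i,e]
    for v,b in keys:X.append(pan(p,-.06,v/1e3,.023));o.append(b)
    for v,b in((.15,(157,86)),(-.15,(494,92))):X.append(pan(p,-.115,-v,0));o.append(b)
    X.append(at(p,2.4,.037));o.append(k(515,512))
    return (proj(c,np.array(X))-o).ravel()
q=least_squares(f,[.58,-.05,.28,.037,.05],loss="soft_l1");p=q.x[:3];np.save("p.npy",p)
print(q.x,f(q.x).reshape(-1,2).round(1).tolist())
g=lambda z:(proj(c,np.array([at(p,z[0],z[1],.044),at(p,z[0],z[2],.044)]))-[(330.2,257),(324.8,274.2)]).ravel()
z=least_squares(g,[.3,.02,.0],x_scale=[.1,.01,.01]);print("dial",z.x,z.fun)
A=axes(p);a=z.x[0]
for th in(a+np.pi,a):
    x=A[:,0]*np.cos(th)-A[:,1]*np.sin(th);zz=-A[:,2];R=np.c_[x,np.cross(zz,x),zz]
    for w in(.09,.031):print(goal(s,at(p,0,0,w),R))
print(s["tcp_pos"],s["joints"].round(1))
E
python3 fit.py
```

```text
[ 0.57392308 -0.04842971  0.27264615  0.03728291  0.04922188] [[-0.2, -0.2], [0.1, -0.0], [-0.1, -0.2], [-0.2, -0.3], [-0.1, -0.4], [0.0, 0.2], [-0.0, 0.0], [0.2, 0.1], [-0.2, 0.3], [-0.0, 0.2], [-1.5, 1.6], [0.2, 1.2], [0.6, 1.2], [3.3, 0.9], [-3.1, -1.4], [3.2, -2.9], [-0.5, -0.5]]
dial [0.27541448 0.01918916 0.00350759] [ 0.00406695  0.0012832  -0.02250846 -0.00710786]
(array([-42.1,   6.4, 108.5]), array([-0.004, -0.   ,  0.286]))
(array([-42.2,   6.6, 167.5]), array([-0.004, -0.   ,  0.286]))
(array([-42.1,   6.4, 108.5]), array([ 1.000e-03, -5.000e-03, -2.856e+00]))
(array([-42.2,   6.6, 167.5]), array([ 1.000e-03, -5.000e-03, -2.856e+00]))
[ 0.51284314 -0.07221054  0.26451395] [  8.6   1.6 -23.   -3.1 -45.6 -80.7]
```

>>> servo_tool(
  commands=[
    [[0,-10,1.5,0,0,0,-0.143],[0,-20,3,0,0,0,-0.286],[0,-30,4.5,0,0,0,-0.429],[0,-42,6.5,0,0,0,-0.572],[0,-42,6.5,0,0,0,-0.714]],
  ],
)

```text
time_s: 2.35
tcp_pos: [0.5504, -0.0563, 0.2793]
ee_rot: [[-0.497, -0.802, 0.332], [-0.83, 0.551, 0.088], [-0.253, -0.232, -0.939]]
wrist_force: [0.3, 0.2, -0.1]
gripper_width: 0.997
gripper_force: 0.0
```

>>> servo_tool(
  commands=[
    [[0,0,0,0,0,0,-0.143],[0,0,0,0,0,0,-0.286],[0,0,0,0,0,0,-0.429],[0,0,0,0,0,0,-0.572],[0,0,0,0,0,0,-0.714]],
  ],
)

```text
time_s: 2.85
tcp_pos: [0.549, -0.0568, 0.2787]
ee_rot: [[0.149, -0.932, 0.33], [-0.988, -0.126, 0.087], [-0.04, -0.339, -0.94]]
wrist_force: [0.4, 0.8, -0.8]
gripper_width: 0.996
gripper_force: 0.0
```

>>> servo_tool(
  commands=[
    [[0,0,0,0,0,0,-0.143],[0,0,0,0,0,0,-0.286],[0,0,0,0,0,0,-0.429],[0,0,0,0,0,0,-0.572],[0,0,0,0,0,0,-0.714]],
  ],
)

```text
time_s: 3.35
tcp_pos: [0.549, -0.0568, 0.2787]
ee_rot: [[0.723, -0.607, 0.33], [-0.664, -0.743, 0.087], [0.192, -0.283, -0.94]]
wrist_force: [0.0, 0.2, -0.5]
gripper_width: 0.999
gripper_force: 0.0
```

>>> servo_tool(
  commands=[
    [[0,0,0,25,0,0,-0.143],[0,0,0,50,0,0,-0.286],[0,0,0,75,0,0,-0.429],[0,0,0,90,0,0,-0.572],[0,0,0,90,0,0,-0.714]],
  ],
)

```text
time_s: 3.85
tcp_pos: [0.5779, -0.0488, 0.1911]
ee_rot: [[0.945, 0.014, 0.325], [-0.015, -0.996, 0.087], [0.325, -0.087, -0.942]]
wrist_force: [-0.0, 0.3, 0.2]
gripper_width: 1.003
gripper_force: 0.0
```

```bash
cat > g.py <<'E'
from h import *
from station import r
import sys
def dial(a,w,flip=0):
    s=r.sense();p=np.load("p.npy");A=axes(p);th=a+flip*np.pi
    x=A[:,0]*np.cos(th)-A[:,1]*np.sin(th);z=-A[:,2];R=np.c_[x,np.cross(z,x),z]
    print(goal(s,pan(p,.045,0,w),R),s["joints"].round(1),s["wrist_force"].round(1),s["time_s"])
E
python3 -c "from g import *;dial(.275,.031)"
```

```text
(array([ 2.3, -2.5, 74.9]), array([0.005, 0.005, 0.002])) [ 10.3  11.9 -22.4  -2.7 -36.1  81.5] [-0.   0.3  0.2] 3.85
```

>>> servo_tool(
  commands=[
    [[0,2,-2.5,25,0.005,0.005,0],[0,2,-2.5,45,0.005,0.005,0],[0,2,-2.5,60,0.005,0.005,0],[0,2,-2.5,70,0.005,0.005,0],[0,2,-2.5,74,0.005,0.005,0]],
  ],
)

```text
time_s: 4.35
tcp_pos: [0.6052, -0.0394, 0.1245]
ee_rot: [[0.943, 0.011, 0.334], [-0.021, -0.995, 0.092], [0.333, -0.094, -0.938]]
wrist_force: [-0.6, -0.5, -0.3]
gripper_width: 0.999
gripper_force: 0.0
```

```bash
python3 -c "
from g import *;dial(.275,.031)"
```

```text
(array([-1.8,  0.8,  2.4]), array([-0.   , -0.004, -0.003])) [ 10.7  18.8 -23.9  -3.6 -27.1  82. ] [-0.6 -0.5 -0.3] 4.35
```

>>> servo_tool(
  commands=[
    [[0.5,0,0,0,0,0,0],[0.7,0,0,0,0,0,0],[0.85,0,0,0,0,0,0],[1,0,0,0,0,0,0],[1,0,0,0,0,0,0]],
  ],
)

```text
time_s: 4.85
tcp_pos: [0.6055, -0.0384, 0.1263]
ee_rot: [[0.942, 0.013, 0.337], [-0.02, -0.995, 0.094], [0.336, -0.095, -0.937]]
wrist_force: [0.1, 0.3, 0.6]
gripper_width: 0.633
gripper_force: 0.0
```

```bash
python3 -c "
from g import *;dial(.275,.031)"
```

```text
(array([-2.6,  1.9,  3.9]), array([-0.001, -0.007, -0.001])) [ 10.8  18.7 -23.9  -3.6 -27.1  82. ] [0.1 0.3 0.6] 4.85
```

>>> servo_tool(
  commands=[
    [[0.63,-1.5,1,1,0,0,0],[0.63,-2.5,2,2,0,0,0],[0.75,-2.5,2,3,0,0,0],[0.9,-2.5,2,3,0,0,0],[1,-2.5,2,3,0,0,0]],
  ],
)

```text
time_s: 5.35
tcp_pos: [0.6042, -0.0401, 0.1218]
ee_rot: [[0.942, 0.013, 0.336], [-0.02, -0.995, 0.093], [0.335, -0.095, -0.937]]
wrist_force: [-0.2, -0.0, -0.5]
gripper_width: 0.186
gripper_force: 0.0
```

>>> servo_tool(
  commands=[
    [[1,0,0,0,0,0,0],[1,0,0,0,0,0,0],[1,0,0,0,0,0,0],[1,0,0,0,0,0,0],[1,0,0,0,0,0,0]],
  ],
)

```text
time_s: 5.85
tcp_pos: [0.6042, -0.0402, 0.1218]
ee_rot: [[0.942, 0.013, 0.336], [-0.02, -0.995, 0.093], [0.336, -0.095, -0.937]]
wrist_force: [0.8, -0.5, -1.6]
gripper_width: 0.159
gripper_force: 30.0
```

```bash
python3 -c "
from g import *;dial(.275,.031)"
```

```text
(array([ 0.1, -0.2,  0.4]), array([-0.001, -0.006, -0.001])) [ 10.6  18.9 -24.2  -3.8 -26.6  82.3] [ 0.8 -0.5 -1.6] 5.85
```

>>> servo_tool(
  commands=[
    [[1,0,0,0,0,0,0.1],[1,0,0,0,0,0,0.2],[1,0,0,0,0,0,0.3],[1,0,0,0,0,0,0.4],[1,0,0,0,0,0,0.5]],
  ],
)

```text
time_s: 6.35
tcp_pos: [0.6042, -0.0399, 0.1219]
ee_rot: [[0.831, -0.444, 0.336], [-0.498, -0.862, 0.094], [0.248, -0.245, -0.937]]
wrist_force: [0.7, 0.6, -1.3]
gripper_width: 0.16
gripper_force: 30.0
```

>>> servo_tool(
  commands=[
    [[1,0,0,0,0,0,0.12],[1,0,0,0,0,0,0.24],[1,0,0,0,0,0,0.36],[1,0,0,0,0,0,0.48],[1,0,0,0,0,0,0.6]],
  ],
)

```text
time_s: 6.85
tcp_pos: [0.6044, -0.0397, 0.122]
ee_rot: [[0.435, -0.835, 0.336], [-0.898, -0.43, 0.094], [0.066, -0.343, -0.937]]
wrist_force: [1.7, 2.3, -1.0]
gripper_width: 0.158
gripper_force: 30.0
```

>>> servo_tool(
  commands=[
    [[1,0,0,0,0,0,0.12],[1,0,0,0,0,0,0.24],[1,0,0,0,0,0,0.36],[1,0,0,0,0,0,0.48],[1,0,0,0,0,0,0.6]],
  ],
)

```text
time_s: 7.35
tcp_pos: [0.6047, -0.0397, 0.1221]
ee_rot: [[-0.113, -0.935, 0.337], [-0.984, 0.152, 0.094], [-0.139, -0.321, -0.937]]
wrist_force: [1.6, 1.4, -1.4]
gripper_width: 0.16
gripper_force: 30.0
```

>>> servo_tool(
  commands=[
    [[1,0,0,0,0,0,0.12],[1,0,0,0,0,0,0.24],[1,0,0,0,0,0,0.36],[1,0,0,0,0,0,0.42],[1,0,0,0,0,0,0.42]],
  ],
)

```text
time_s: 7.85
tcp_pos: [0.6049, -0.0397, 0.1222]
ee_rot: [[-0.48, -0.81, 0.337], [-0.839, 0.536, 0.094], [-0.257, -0.238, -0.937]]
wrist_force: [2.6, 1.4, -3.0]
gripper_width: 0.16
gripper_force: 30.0
```

```bash
python3 -c "
from g import *;dial(2.4,.031)"
```

```text
(array([0.6, 0.5, 0.4]), array([-0.006,  0.005,  0.004])) [ 10.6  18.9 -24.1  -3.8 -26.5 -39.2] [ 2.6  1.4 -3. ] 7.85
```

>>> servo_tool(
  commands=[
    [[0.7,0,0,0,0,0,0.004],[0.3,0,0,0,0,0,0.004],[0,0,0,0,0,0,0.004],[0,0,0,0,0,0,0.004],[0,0,0,0,0,0,0.004]],
  ],
)

```text
time_s: 8.35
tcp_pos: [0.604, -0.0403, 0.1219]
ee_rot: [[-0.484, -0.808, 0.336], [-0.837, 0.54, 0.093], [-0.257, -0.236, -0.937]]
wrist_force: [0.4, 1.3, 0.3]
gripper_width: 0.527
gripper_force: 0.0
```

>>> servo_tool(
  commands=[
    [[0,0,0,-20,0,0,0],[0,0,0,-60,0,0,0],[0,0,0,-100,0,0,0],[0,0,0,-140,0,0,0],[0,0,0,-160,0,0,0]],
  ],
)

```text
time_s: 8.85
tcp_pos: [0.5506, -0.0554, 0.2762]
ee_rot: [[-0.482, -0.807, 0.342], [-0.837, 0.54, 0.094], [-0.26, -0.241, -0.935]]
wrist_force: [0.2, 0.6, 0.5]
gripper_width: 0.956
gripper_force: 0.0
```

>>> servo_tool(
  commands=[
    [[0,-5,-5,0,0,0,0.148],[0,-10,-10,0,0,0,0.296],[0,-15,-15,0,0,0,0.444],[0,-15,-15,0,0,0,0.592],[0,-15,-15,0,0,0,0.738]],
  ],
)

```text
time_s: 9.35
tcp_pos: [0.5697, -0.0506, 0.2792]
ee_rot: [[-0.903, -0.267, 0.336], [-0.25, 0.964, 0.093], [-0.349, 0.001, -0.937]]
wrist_force: [-0.4, 0.0, 0.6]
gripper_width: 1.001
gripper_force: 0.0
```

Run:
```python
from g import *
dial(np.pi,.2)
c=r.capture("wrist");cv2.imwrite("pics/w2.png",c["pixels"][:,:,::-1])
d=proj(c,pan(np.load("p.npy"),.045,0,.044))[0];print(d);x,y=d.astype(int)
a=c["pixels"][max(0,y-60):y+60,x-70:x+70,::-1];cv2.imwrite("pics/crop2.png",cv2.convertScaleAbs(cv2.resize(a,None,fx=5,fy=5,interpolation=2),alpha=1.8));print(max(0,y-60),x-70)
```

```text
(array([19.9,  0.9, -8.6]), array([-0.   ,  0.006, -0.003])) [ 10.1   6.3 -15.9  -2.6 -47.5 -83.3] [-0.4  0.   0.6] 9.35
[318.11997997 205.30666394]
145 248
```

View pics/crop2.png

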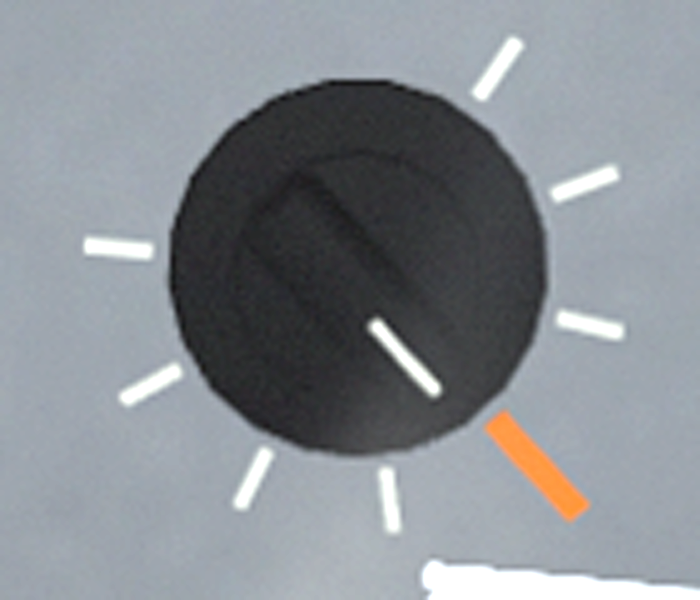

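The white line (375,323)→(436,392) is collinear with the orange mark (497,420)→(578,512), both at about 48.5°, so the dial is set. Now I close the fingers and go above the green key.

```bash
cat > k.py <<'E'
from h import *
from station import r
def key(v,tip):
    s=r.sense();p=np.load("p.npy");A=axes(p);z=-A[:,2];x=-A[:,0];R=np.c_[x,np.cross(z,x),z]
    print("go",goal(s,pan(p,-.06,v,tip+.011),R));P=pan(p,-.06,v,0)
    l=A.T@(s["tcp_pos"]-P)*1e3;print("tip off key mm",(l-[0,0,11]).round(2),"F out",(A[:,2]@s["wrist_force"]).round(2),s["time_s"],s["gripper_width"])
E
python3 -c "from k import *;key(-.078,.04)"
```

```text
go (array([125.1, -77.9, 139.8]), array([-0.   ,  0.006, -0.007]))
tip off key mm [124.79  77.05 180.48] F out 0.56 9.4 0.9984404950913348
```

>>> servo_tool(
  commands=[
    [[1,30,-19,0,0,0.002,-0.003],[1,60,-38,0,0,0.004,-0.007],[1,90,-57,15,0,0.006,-0.007],[1,115,-75,40,0,0.006,-0.007],[1,125,-78,60,0,0.006,-0.007]],
  ],
)

```text
time_s: 9.9
tcp_pos: [0.4965, -0.1536, 0.1781]
ee_rot: [[-0.902, -0.278, 0.329], [-0.263, 0.961, 0.091], [-0.342, -0.004, -0.94]]
wrist_force: [-0.0, -0.3, -0.2]
gripper_width: 0.627
gripper_force: 0.0
```

>>> servo_tool(
  commands=[
    [[1,0,0,20,0,0,0],[1,0,0,40,0,0,0],[1,0,0,60,0,0,0],[1,0,0,76,0,0,0],[1,0,0,76,0,0,0]],
  ],
)

```text
time_s: 10.4
tcp_pos: [0.5226, -0.1449, 0.106]
ee_rot: [[-0.903, -0.28, 0.326], [-0.265, 0.96, 0.092], [-0.339, -0.003, -0.941]]
wrist_force: [-0.4, 0.5, 0.4]
gripper_width: 0.177
gripper_force: 0.0
```

```bash
python3 -c "from k import *;key(-.078,.03)"
```

```text
go (array([-0.9,  1. , 12.1]), array([ 0.001, -0.004,  0.012]))
tip off key mm [-0.89 -1.05 42.05] F out 0.44 10.4 0.17727177710126246
```

>>> servo_tool(
  commands=[
    [[1,-1,1,3,0,0,0.01],[1,-1,1,7,0,0,0.01],[1,-1,1,11,0,0,0.01],[1,-1,1,11,0,0,0.01],[1,-1,1,11,0,0,0.01]],
  ],
)

```text
time_s: 10.9
tcp_pos: [0.5279, -0.1429, 0.0985]
ee_rot: [[-0.904, -0.269, 0.331], [-0.253, 0.963, 0.092], [-0.343, -0.001, -0.939]]
wrist_force: [-0.1, 0.4, -0.9]
gripper_width: 0.007
gripper_force: 0.0
```

```bash
python3 -c "from k import *;key(-.078,.03)"
```

```text
go (array([1.8, 0.5, 3.1]), array([-0.001,  0.001,  0.001]))
tip off key mm [ 1.81 -0.53 33.08] F out -0.83 10.9 0.006714735851508928
```

>>> servo_tool(
  commands=[
    [[1,1,0,2,0,0,0],[1,1,0,3,0,0,0],[1,1,0,4,0,0,0],[1,1,0,5,0,0,0],[1,1,0,6,0,0,0]],
  ],
)

```text
time_s: 11.4
tcp_pos: [0.5289, -0.1425, 0.0921]
ee_rot: [[-0.905, -0.269, 0.331], [-0.253, 0.963, 0.092], [-0.343, -0.001, -0.939]]
wrist_force: [0.1, 0.2, -0.4]
gripper_width: 0.005
gripper_force: 0.0
```

```bash
python3 -c "from k import *;key(-.078,.03)"
```

```text
go (array([ 0.7,  0.5, -3.3]), array([-0.001,  0.   ,  0.   ]))
tip off key mm [ 0.67 -0.52 26.75] F out -0.41 11.4 0.004561236637274293
```

>>> servo_tool(
  commands=[
    [[1,0,0,0.5,0,0,0],[1,0,0,1,0,0,0],[1,0,0,1.5,0,0,0],[1,0,0,2,0,0,0],[1,0,0,2,0,0,0]],
  ],
)

```text
time_s: 11.9
tcp_pos: [0.5295, -0.1424, 0.0904]
ee_rot: [[-0.905, -0.269, 0.331], [-0.253, 0.963, 0.092], [-0.343, -0.001, -0.939]]
wrist_force: [-1.6, -0.1, 3.0]
gripper_width: 0.005
gripper_force: 1.3
```

```bash
python3 -c "from k import *;key(-.078,.03)"
```

```text
go (array([ 0.7,  0.5, -5. ]), array([-0.001,  0.   ,  0.   ]))
tip off key mm [ 0.67 -0.51 24.95] F out 3.4 11.9 0.005454998692318748
```

>>> servo_tool(
  commands=[
    [[1,0,0,0.5,0,0,0],[1,0,0,1,0,0,0],[1,0,0,1.5,0,0,0],[1,0,0,2,0,0,0],[1,0,0,2,0,0,0]],
  ],
)

```text
time_s: 12.4
tcp_pos: [0.5302, -0.1422, 0.0885]
ee_rot: [[-0.905, -0.269, 0.331], [-0.253, 0.963, 0.092], [-0.343, -0.001, -0.939]]
wrist_force: [-2.2, -0.3, 4.3]
gripper_width: 0.006
gripper_force: 2.2
```

```bash
python3 -c "from k import *;key(-.078,.03)"
```

```text
go (array([ 0.7,  0.5, -7.1]), array([-0.001,  0.   ,  0.   ]))
tip off key mm [ 0.66 -0.54 22.88] F out 4.85 12.4 0.006482884237755906
```

>>> servo_tool(
  commands=[
    [[1,0,0,1,0,0,0],[1,0,0,2,0,0,0],[1,0,0,3,0,0,0],[1,0,0,3.7,0,0,0],[1,0,0,4.2,0,0,0]],
  ],
)

```text
time_s: 12.9
tcp_pos: [0.5315, -0.1418, 0.0847]
ee_rot: [[-0.905, -0.269, 0.331], [-0.253, 0.963, 0.092], [-0.343, -0.001, -0.939]]
wrist_force: [-3.2, -0.3, 6.9]
gripper_width: 0.005
gripper_force: 3.9
```

```bash
python3 -c "from k import *;key(-.078,.03)"
```

```text
go (array([  0.7,   0.5, -11.1]), array([-0.001,  0.   ,  0.   ]))
tip off key mm [ 0.67 -0.52 18.85] F out 7.53 12.9 0.0051319272776257155
```

Just short of full; 0.8 mm more, held.

>>> servo_tool(
  commands=[
    [[1,0,0,0.5,0,0,0],[1,0,0,1,0,0,0],[1,0,0,1,0,0,0],[1,0,0,1,0,0,0],[1,0,0,1,0,0,0]],
  ],
)

```text
time_s: 13.4
tcp_pos: [0.5317, -0.1418, 0.0842]
ee_rot: [[-0.904, -0.27, 0.331], [-0.254, 0.963, 0.092], [-0.343, -0.001, -0.939]]
wrist_force: [-5.1, -0.4, 9.9]
gripper_width: 0.006
gripper_force: 5.6
```

```bash
python3 -c "from k import *;key(-.078,.03)"
```

```text
go (array([  0.7,   0.5, -11.7]), array([-0.001,  0.   ,  0.001]))
tip off key mm [ 0.71 -0.55 18.35] F out 10.98 13.4 0.006209857799115099
```

>>> servo_tool(
  commands=[
    [[1,0,0,0,0,0,0],[1,0,0,0,0,0,0],[1,0,0,-5,0,0,0],[1,0,0,-15,0,0,0],[1,0,0,-25,0,0,0]],
  ],
)

```text
time_s: 13.9
tcp_pos: [0.5234, -0.144, 0.1071]
ee_rot: [[-0.905, -0.269, 0.33], [-0.253, 0.963, 0.092], [-0.342, -0.0, -0.94]]
wrist_force: [0.1, -0.4, 0.5]
gripper_width: 0.001
gripper_force: 0.0
```

>>> servo_tool(
  commands=[
    [[1,0,13,0,0,0,0],[1,0,30,0,0,0,0],[1,0,47,0,0,0,0],[1,0,52,3,0,0,0],[1,0,52,8,0,0,0]],
  ],
)

```text
time_s: 14.4
tcp_pos: [0.5124, -0.0926, 0.0998]
ee_rot: [[-0.904, -0.271, 0.331], [-0.255, 0.963, 0.092], [-0.344, -0.001, -0.939]]
wrist_force: [-0.7, 0.0, 0.2]
gripper_width: 0.008
gripper_force: 0.0
```

```bash
python3 -c "from k import *;key(-.026,.03)"
```

```text
go (array([1. , 0. , 4.8]), array([-0.   ,  0.001,  0.002]))
tip off key mm [ 9.600e-01 -2.000e-02  3.479e+01] F out 0.37 14.4 0.008014400512981615
```

>>> servo_tool(
  commands=[
    [[1,0,0,3,0,0,0],[1,0,0,5,0,0,0],[1,0,0,7,0,0,0],[1,0,0,8,0,0,0],[1,0,0,8.5,0,0,0]],
  ],
)

```text
time_s: 14.9
tcp_pos: [0.5152, -0.0927, 0.0913]
ee_rot: [[-0.905, -0.269, 0.33], [-0.253, 0.963, 0.092], [-0.343, -0.001, -0.939]]
wrist_force: [-0.5, -0.3, 0.2]
gripper_width: 0.005
gripper_force: 0.0
```

```bash
python3 -c "from k import *;key(-.026,.03)"
```

```text
go (array([ 0.6,  0.8, -4.1]), array([-0.001, -0.   , -0.   ]))
tip off key mm [ 0.56 -0.78 25.93] F out 0.4 14.9 0.0049722391371047866
```

>>> servo_tool(
  commands=[
    [[1,0,0,0.6,0,0,0],[1,0,0,1.2,0,0,0],[1,0,0,1.8,0,0,0],[1,0,0,2.4,0,0,0],[1,0,0,3,0,0,0]],
  ],
)

```text
time_s: 15.4
tcp_pos: [0.5161, -0.0922, 0.0889]
ee_rot: [[-0.904, -0.269, 0.331], [-0.253, 0.963, 0.092], [-0.343, -0.001, -0.939]]
wrist_force: [-1.9, -0.8, 3.1]
gripper_width: 0.005
gripper_force: 1.8
```

```bash
python3 -c "from k import *;key(-.026,.03)"
```

```text
go (array([ 0.7,  0.6, -6.7]), array([-0.001,  0.   ,  0.   ]))
tip off key mm [ 0.68 -0.6  23.29] F out 3.64 15.4 0.005427572248511338
```

>>> servo_tool(
  commands=[
    [[1,0,0,0.6,0,0,0],[1,0,0,1.2,0,0,0],[1,0,0,1.8,0,0,0],[1,0,0,2.4,0,0,0],[1,0,0,3,0,0,0]],
  ],
)

```text
time_s: 15.9
tcp_pos: [0.5171, -0.0919, 0.086]
ee_rot: [[-0.904, -0.269, 0.331], [-0.253, 0.963, 0.092], [-0.343, -0.001, -0.939]]
wrist_force: [-3.4, -2.2, 5.1]
gripper_width: 0.007
gripper_force: 3.1
```

```bash
python3 -c "from k import *;key(-.026,.03)"
```

```text
go (array([ 0.7,  0.6, -9.8]), array([-0.001,  0.   ,  0.   ]))
tip off key mm [ 0.68 -0.58 20.2 ] F out 6.11 15.9 0.007406038677591449
```

>>> servo_tool(
  commands=[
    [[1,0,0,1,0,0,0],[1,0,0,2,0,0,0],[1,0,0,2.7,0,0,0],[1,0,0,2.9,0,0,0],[1,0,0,2.9,0,0,0]],
  ],
)

```text
time_s: 16.4
tcp_pos: [0.518, -0.0917, 0.0837]
ee_rot: [[-0.904, -0.27, 0.331], [-0.253, 0.963, 0.092], [-0.343, -0.001, -0.939]]
wrist_force: [-5.2, -1.7, 10.0]
gripper_width: 0.005
gripper_force: 5.6
```

```bash
python3 -c "from k import *;key(-.026,.03)"
```

```text
go (array([  0.7,   0.6, -12.2]), array([-0.001,  0.   ,  0.001]))
tip off key mm [ 0.74 -0.61 17.8 ] F out 11.24 16.4 0.0051169861831750155
```

>>> servo_tool(
  commands=[
    [[1,0,0,0,0,0,0],[1,0,0,0,0,0,0],[1,0,0,0,0,0,0],[1,0,0,-10,0,0,0],[1,0,0,-25,0,0,0]],
  ],
)

```text
time_s: 16.9
tcp_pos: [0.5093, -0.0937, 0.106]
ee_rot: [[-0.905, -0.269, 0.329], [-0.253, 0.963, 0.092], [-0.341, 0.0, -0.94]]
wrist_force: [0.1, 0.6, -0.4]
gripper_width: 0.002
gripper_force: 0.0
```

>>> servo_tool(
  commands=[
    [[1,0,10,0,0,0,0],[1,0,40,0,0,0,0],[1,0,75,0,0,0,0],[1,0,100,0,0,0,0],[1,0,104,2,0,0,0]],
  ],
)

```text
time_s: 17.4
tcp_pos: [0.4812, 0.0082, 0.1044]
ee_rot: [[-0.904, -0.273, 0.329], [-0.257, 0.962, 0.093], [-0.342, -0.001, -0.94]]
wrist_force: [0.0, 0.0, -0.1]
gripper_width: 0.005
gripper_force: 0.0
```

```bash
python3 -c "from k import *;key(.078,.03)"
```

```text
go (array([-0.2, -1.6, 10.1]), array([ 0.001, -0.001,  0.004]))
tip off key mm [-0.19  1.55 40.11] F out -0.13 17.4 0.004587651351574002
```

>>> servo_tool(
  commands=[
    [[1,0,0,4,0,0,0],[1,0,0,8,0,0,0],[1,0,0,11,0,0,0],[1,0,0,12.5,0,0,0],[1,0,0,13.5,0,0,0]],
  ],
)

```text
time_s: 17.9
tcp_pos: [0.4871, 0.0071, 0.0916]
ee_rot: [[-0.905, -0.268, 0.33], [-0.252, 0.963, 0.091], [-0.342, -0.001, -0.94]]
wrist_force: [0.5, 0.6, -0.6]
gripper_width: 0.008
gripper_force: 0.0
```

```bash
python3 -c "from k import *;key(.078,.03)"
```

```text
go (array([ 0.5,  1.1, -3.7]), array([-0.001, -0.   , -0.001]))
tip off key mm [ 0.47 -1.13 26.27] F out -0.83 17.9 0.00782697859867164
```

>>> servo_tool(
  commands=[
    [[1,0,0,0.6,0,0,0],[1,0,0,1.2,0,0,0],[1,0,0,1.8,0,0,0],[1,0,0,2.4,0,0,0],[1,0,0,3,0,0,0]],
  ],
)

```text
time_s: 18.4
tcp_pos: [0.4879, 0.008, 0.0892]
ee_rot: [[-0.904, -0.269, 0.331], [-0.253, 0.963, 0.092], [-0.343, -0.001, -0.939]]
wrist_force: [0.3, -0.4, 0.4]
gripper_width: 0.003
gripper_force: 0.0
```

```bash
python3 -c "from k import *;key(.078,.03)"
```

```text
go (array([ 0.7,  0.5, -6.3]), array([-0.001,  0.   ,  0.   ]))
tip off key mm [ 0.66 -0.47 23.67] F out 0.34 18.4 0.0026902724944446147
```

>>> servo_tool(
  commands=[
    [[1,0,0,0.6,0,0,0],[1,0,0,1.2,0,0,0],[1,0,0,1.8,0,0,0],[1,0,0,2.4,0,0,0],[1,0,0,3,0,0,0]],
  ],
)

```text
time_s: 18.9
tcp_pos: [0.4889, 0.0083, 0.0863]
ee_rot: [[-0.905, -0.269, 0.331], [-0.253, 0.963, 0.092], [-0.343, -0.001, -0.939]]
wrist_force: [-0.8, -0.9, 0.3]
gripper_width: 0.006
gripper_force: 0.0
```

```bash
python3 -c "from k import *;key(.078,.03)"
```

```text
go (array([ 0.6,  0.5, -9.4]), array([-0.001,  0.   ,  0.   ]))
tip off key mm [ 0.63 -0.48 20.59] F out 0.63 18.9 0.006386278267732967
```

>>> servo_tool(
  commands=[
    [[1,0,0,0.6,0,0,0],[1,0,0,1.2,0,0,0],[1,0,0,1.8,0,0,0],[1,0,0,2.4,0,0,0],[1,0,0,3,0,0,0]],
  ],
)

```text
time_s: 19.4
tcp_pos: [0.4898, 0.0085, 0.0836]
ee_rot: [[-0.905, -0.269, 0.331], [-0.253, 0.963, 0.092], [-0.343, -0.001, -0.939]]
wrist_force: [-2.0, -0.0, 3.0]
gripper_width: 0.006
gripper_force: 1.9
```

```bash
python3 -c "from k import *;key(.078,.03)"
```

```text
go (array([  0.6,   0.5, -12.3]), array([-0.001,  0.   ,  0.   ]))
tip off key mm [ 0.59 -0.53 17.73] F out 3.46 19.4 0.0063625438601566785
```

>>> servo_tool(
  commands=[
    [[1,0,0,0.6,0,0,0],[1,0,0,1.2,0,0,0],[1,0,0,1.8,0,0,0],[1,0,0,2.4,0,0,0],[1,0,0,3,0,0,0]],
  ],
)

```text
time_s: 19.9
tcp_pos: [0.4909, 0.0088, 0.0808]
ee_rot: [[-0.904, -0.269, 0.331], [-0.253, 0.963, 0.092], [-0.343, -0.001, -0.939]]
wrist_force: [-3.7, -0.1, 6.2]
gripper_width: 0.003
gripper_force: 3.2
```

```bash
python3 -c "from k import *;key(.078,.03)"
```

```text
go (array([  0.6,   0.5, -15.3]), array([-0.001,  0.   ,  0.   ]))
tip off key mm [ 0.65 -0.52 14.72] F out 7.03 19.9 0.002817230717056837
```

>>> servo_tool(
  commands=[
    [[1,0,0,1,0,0,0],[1,0,0,2,0,0,0],[1,0,0,2.6,0,0,0],[1,0,0,2.8,0,0,0],[1,0,0,2.8,0,0,0]],
  ],
)

```text
time_s: 20.4
tcp_pos: [0.4917, 0.0089, 0.0787]
ee_rot: [[-0.905, -0.27, 0.33], [-0.253, 0.963, 0.092], [-0.343, -0.0, -0.939]]
wrist_force: [-6.6, 1.0, 9.4]
gripper_width: 0.004
gripper_force: 5.5
```

```bash
python3 -c "from k import *;key(.078,.03)"
```

```text
go (array([  0.7,   0.6, -17.5]), array([-0., -0.,  0.]))
tip off key mm [ 0.67 -0.59 12.46] F out 10.93 20.4 0.004457742165352969
```

>>> servo_tool(
  commands=[
    [[1,0,0,0,0,0,0],[1,0,0,0,0,0,0],[1,0,0,0,0,0,0],[1,0,0,-10,0,0,0],[1,0,0,-25,0,0,0]],
  ],
)

```text
time_s: 20.9
tcp_pos: [0.4833, 0.0066, 0.1012]
ee_rot: [[-0.905, -0.27, 0.328], [-0.254, 0.963, 0.092], [-0.341, -0.0, -0.94]]
wrist_force: [0.1, 0.2, 0.0]
gripper_width: 0.005
gripper_force: 0.0
```

>>> servo_tool(
  commands=[
    [[1,0,0,-40,0,0,0],[1,0,0,-80,0,0,0],[1,0,0,-120,0,0,0],[1,0,0,-140,0,0,0],[1,0,0,-140,0,0,0]],
  ],
)

```text
time_s: 21.4
tcp_pos: [0.4386, -0.0059, 0.2368]
ee_rot: [[-0.902, -0.27, 0.337], [-0.253, 0.963, 0.095], [-0.35, 0.0, -0.937]]
wrist_force: [0.2, 0.1, 0.3]
gripper_width: 0.003
gripper_force: 0.0
```

Run:
```python
from station import r
import cv2
c=r.capture("side");cv2.imwrite("pics/end.png",cv2.resize(c["pixels"][180:400,180:520,::-1],None,fx=2,fy=2));print(r.sense()["time_s"])
```

```text
21.45
```

View pics/end.png

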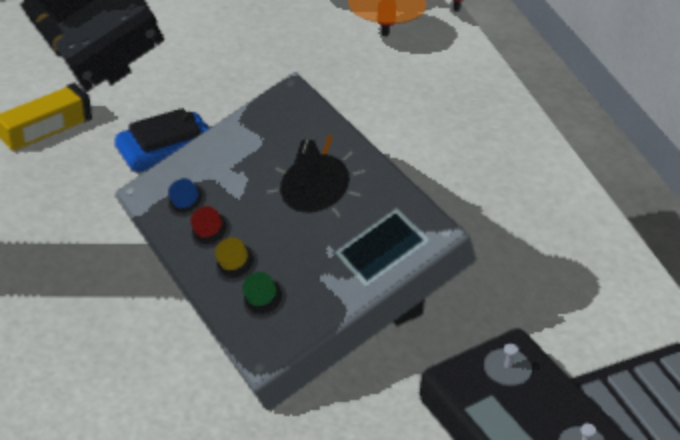

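The console, mouse, battery and radio are where they were, all the keys are up, the dial at (315,180) points at the orange mark, and the arm is clear.

```bash
python3 -c "
from station import r
print(r.finish_job())"
```

```text
the job is handed in; nothing more can be done
None
```

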